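Check the wall of a gas-sample cylinder with a pen gauge

ROBOT

A 7-joint arm with a two-finger parallel gripper is mounted at the origin on a cart in front of the work surface, level with it; the furniture and walls round the work are solid. World frame = base frame: x ahead of the robot, y to its left, z up, the work surface at z = 0. Lengths are in mm, angles in degrees, forces in N, time in s.
With the tool pointing down it reaches from about 425 to 975 mm from the base axis. Payload 16.7 kg.
Tool frame: the origin (TCP) lies at the very end of the fingers, on their centre line; the grasp point (between the pads) lies 19 mm behind it (ctrl.pinch_z is the distance from the TCP to the grasp point, in mm); z points along the fingers, y is the line along which they close (so a half turn about z gives the same grasp; the last joint's range is limited). The gripper opens to 85 mm and grips with 20 to 120 N. Pads are 22 mm wide; open, the fingers measure 114 mm over their backs; the gripper's body (76 mm by 85 mm) begins 54 mm behind the grasp point. The pads swing forward as they close: fully open they stand 13 mm farther back than shut.
Start: joints at [61.622, 24.414, 4.234, 92.017, -1.954, 63.644, -3.845], TCP at [228.758, -635.016, 231.302] pointing down, gripper open.
Joint ranges: [-163.25, 163.25], [-28.42, 122.38], [-70.27, 78.77], [12.13, 141.07], [-58.53, 238.53], [9.26, 117.41], [-156.51, 156.51]. Speed limits (degrees/s): [108.29, 108.29, 136.94, 136.94, 172.46, 172.46, 172.46].

INTERFACE

Orientations are given as a 3x3 rotation matrix whose columns are the frame's x, y, z axes.
In Python, from workcell import sensors, get_image, camera_info, order, nets, ctrl gives the robot as it stands.
- The arm moves only by the tool step_arm, never from a script. Its argument "rows" is a list of rows, each a list of 7 numbers: the shift along the tool's x, y, z as a fraction of full scale, then the turn, a rotation vector about the tool's x, y, z as a fraction of full scale, then the opening, from 0 (shut) to 1 (fully open). In form: [[x, y, z, wx, wy, wz, grip], ...]. A call has 1 to 10 rows; each row shifts and turns the commanded pose from where the row before left it, along the tool's axes as they then stand; what a row does not reach is not made up. Full scale, the value 1, is 50 cm for a shift and 45 degrees for a turn. A row lasts 1/8 s, in which the tool goes at most 62.5 mm and 10.7 degrees, less where a joint would pass 70% of its speed; a pose out of reach is approached as far as the arm can. A call with a number of a shift or a turn outside -1 to 1 is refused whole. A call with a gripper value outside its range is refused whole. The fingers move at their own pace and stop on an object; "squeeze" is the grip in N (left out, the last holds). Time passes only in rows, so rows that do not move let the fingers close. It gives the time, the measured TCP pose, the force, the opening and the grip force at its end, in the units of the state.
- sensors.get_obs(): the state, without advancing time (a new reading comes with each control period).
- get_image(name): name is "side" or "top" or "wrist"; returns the picture (420x560x3 uint8, blue, green, red); there is no depth.
- camera_info(name): a dict with "mtx" (3x3 intrinsics, pixels), "rvec" (rotation vector, rad) and "tvec" (3), from world to camera coordinates, as OpenCV has them. Camera axes: x right, y down, z forward; pixel columns grow to the right and rows downward; lengths in mm; the calibration is good to about 2 mm. A picture is of the moment at which its call begins: read the wrist's pose just before it. camera_info takes no time and is no camera call; for the wrist camera it gives the pose at the moment of the call.
- order.close_job(): hands the job in; it is judged then, once.
Trained networks look in the newest picture that a camera, given by its name, has taken for a name from the list of things; names that differ only in an ending like _2 or _b are one class to them, and where a whole thing is asked for, a point or a joint stands for the part that bears it (a point fixed in the world has none). Each returns a list of dicts, best first, with "p" (0 to 1); they miss things now and then, are a little off and sometimes report something else, mostly with a low value. They report only what shows in the picture. A call takes as long as a camera call.
- nets.spot_in(camera, label): "box" ([left, top, right, bottom] in pixels, round what is visible of it).
- nets.regions_of(camera, label): "mask" (420x560 bool, what is visible of it) and "box" ([left, top, right, bottom] in pixels, round what is visible of it).
- nets.pinpoint(camera, label): "location" ([column, row] in pixels: a listed point, or the origin of a listed thing).
The state is a dict: "time_s": time; "q": joint angles; "qvel": joint speeds; "tau": joint torques, N m; "ee_pos": TCP position; "orientation": TCP orientation; "force": force on the tool from outside, world axes, zero at the start; "wrist_torque": the same for the moment, N m; "grip_width": finger opening in mm; "finger_force": force on a finger pad.
Only numpy, scipy, OpenCV 4.12 (cv2) and the standard library are available. Lean on these libraries where they do the work, as an engineer would, in place of code of your own. Each camera call takes 0.05 s, during which the arm holds its last target. There are 200 camera calls.

TASK

Lay the steel sample cylinder in the gap between the two rubber rods of the blue cradle, about centred, with its yellow mark still facing up, and let go of it. Then lift the pen gauge out of its black block and set it upright on the yellow mark with the notch of its foot straddling the cylinder, pressing gently until the foot sits on the barrel, and finish while still holding it there with that light pressure, without disturbing the other things on the bench.

Things in the scene. Friction and masses are not known exactly. Their poses are not given: they have to be found in the camera images.
- cylinder: Steel gas-sample cylinder, 0.3 to 0.6 kg, 158 mm long: barrel 40 mm in diameter, 100 mm long, between two hexagonal end fittings (44 mm across flats, 14 mm long) with short caps (brass at +x, dark at -x). x runs along the barrel; z is up as it lies on two flats. Origin under the barrel's middle at the level of the flats; the barrel's axis is 22 mm above it. Grip it by the barrel.
- cylinder_middle (a point): The middle of the cylinder's barrel, on its axis.
- spot (a point): The centre of the yellow paint mark, a round patch 12 mm in diameter on the crest of the barrel, 20 mm from the barrel's middle towards the brass cap (cylinder frame: x 20 mm, z 42 mm).
- cradle: Fixed blue cradle, base 84 (x) x 72 x 10 mm; two black rubber-sleeved rods along its x axis (12 mm in diameter, 81 mm long, centres 28 mm apart, 30 mm above the bench). A barrel laid in the gap touches only the rods, its axis 51.9 mm above the bench straight over the cradle's x axis, the hexagons hanging clear beyond the ends. Origin: centre of the underside.
- cradle_axis (a point): The point where the middle of the barrel comes to lie in the cradle: over the cradle's centre, 51.9 mm above the bench.
- gauge: Pen thickness gauge, 0.17 kg, upright in its block: grey body 32 (x) x 36 (y) mm, orange top, screen on the -x face; nose 18 x 22 mm ending in a black foot with a shallow V notch along the gauge's x (sides slope 25 degrees, outer edges 5 mm below the apex). Origin: the notch's apex; z up the body; shoulder at z = 22 mm, top at 103 mm. Sitting on the barrel, the apex is 2.1 mm above the crest.
- gauge_grip (a point): Point inside the gauge's body, 67 mm above its origin, good to grip across the 36 mm (y) or the 32 mm (x).
- tip (a point): The end of the gauge's measuring plunger, a round tip 6 mm in diameter on the gauge's axis, 8 mm below the origin when free.
- plunger (a joint): How far the gauge's spring-loaded plunger is pushed up into the foot, in m: 0 free, 0.005 to 0.006 when the foot sits on the 40 mm barrel (it cannot go further then). The spring pushes with about 2 N at first and 6 to 7 N with the foot sitting.
- stand: Fixed black parking block of the gauge, 64 (x) x 72 (y) x 34 mm, two 6 mm high rubber feet strips along its y sides (80 mm over them). The gauge's nose stands in its 22 x 26 mm through hole, the shoulder rests on the top; it lifts straight out. Origin: centre of the underside; axes parallel to the parked gauge's.
- vial_clear: Small clear vial with a white cap, 27 mm in diameter, 52 mm high; stays where it is. Origin: centre of the underside.
- fitting_tin: Shallow clear dish, 58 mm in diameter, 14 mm high; stays where it is. Origin: centre of the underside.
- kit_box: Flat white carton, 140 (x) x 98 (y) x 34 mm; stays where it is. Origin: centre of the underside.
- wrench: Small open-ended wrench, 143 mm long, 4 mm thick, lying on the white carton; stays where it is.
- marker: Blue marker pen, 138 mm long, 13 mm thick; stays where it is.
- syringe: Plastic syringe, 92 mm long, 16 mm thick; stays where it is.
- tweezers: Steel tweezers, 126 mm long, 9 mm high; stays where it is.

How it is judged (in metres and radians):
On the way:
1. the cylinder lies in the gap between the rods, mark up, and is let go (horizontal distance between cylinder_middle and cradle_axis below 0.015 m and z of cylinder_middle in the frame of cradle between 0.0495 and 0.0545 m and y of cylinder_middle in the frame of cradle between -0.004 and 0.004 m and angle between the x axis of cylinder and the x axis of cradle, either way round below 0.1 rad and angle between cylinder's own z axis and vertical below 0.35 rad and contact force between cylinder and cradle above 1 N and contact force between cylinder and the fingers below 0.1 N and linear speed of cylinder below 0.02 m/s), for 0.3 s.
At the end, for the whole second after the job is handed in: Cylinder free in the rods' gap: middle within 15 mm, 0.1 rad, mark up within 0.35 rad. Fingers hold the gauge at rest, upright within 0.1 rad, notch along the barrel within 0.15 rad, tip within 6 mm of the mark's centre, plunger in over 4 mm, pressing 3 to 20 N, clear of block and cradle (all of step 1 and distance between tip and spot below 0.006 m and angle between gauge's own z axis and vertical below 0.1 rad and angle between the x axis of gauge and the x axis of cylinder, either way round below 0.15 rad and value of joint plunger above 0.004 m and contact force between gauge and cylinder between 3 and 20 N and contact force between gauge and the fingers above 1 N and contact force between gauge and stand below 0.1 N and contact force between gauge and cradle below 0.1 N and linear speed of gauge below 0.01 m/s); the arm keeps its last pose, push and grip.
It fails at once if the gauge is pressed hard on the cylinder (over 35 N) (contact force between gauge and cylinder above 35 N).
It fails at once if another thing on the bench is moved by more than 25 mm (distance of any of vial_clear, fitting_tin, kit_box, wrench, marker, syringe, tweezers from where it was at the start of the episode above 0.025 m).
It also fails if it takes over 58 s, if anything falls off the work surface, if the arm or the gripper's body presses on something with over 40 N, if the wrist force passes 120 N, or if a joint passes its speed limit or range.

## Working session

There is one attempt and no reset: what is moved stays moved. The work goes in short steps, Python scripts to look and compute and a tool call to move; the robot and the scene stay as the last step left them, time stands still between calls to the robot, and variables do not carry over. Pictures are saved under pics/ and viewed, at most 10 in all, crops included, and the job is handed in when it is done.

Besides the shell and the picture viewer there is one more tool, called after "Call:" in YAML: its name, and indented under it one key for each argument. step_arm: Moves the arm, as the interface text tells. Shift numbers are shares of 50 cm and turn numbers shares of 45 degrees, none past 1 either way. Its arguments: {"type":"object","properties":{"rows":{"type":"array"},"squeeze":{"type":"number"}},"required":["rows"]}

```bash
mkdir -p pics; ls; cat > h.py <<'E'
import numpy as np, cv2, sys
from workcell import sensors, get_image, camera_info, order, nets, ctrl
def P(c):
    R=cv2.Rodrigues(np.array(c["rvec"],float))[0]; return np.array(c["mtx"],float),R,np.array(c["tvec"],float).ravel()
def ray(c,px):
    K,R,t=P(c); d=R.T@np.linalg.solve(K,[px[0],px[1],1]); return -R.T@t,d/np.linalg.norm(d)
def plane(c,px,z):
    o,d=ray(c,px); return o+d*(z-o[2])/d[2]
def tri(obs):
    A=np.zeros((3,3));b=np.zeros(3)
    for c,px in obs:
        o,d=ray(c,px);M=np.eye(3)-np.outer(d,d);A+=M;b+=M@o
    X=np.linalg.solve(A,b); return X,[round(float(np.linalg.norm(np.cross(X-ray(c,p)[0],ray(c,p)[1]))),1) for c,p in obs]
def proj(c,X):
    return cv2.projectPoints(np.array(X,float).reshape(-1,3),np.array(c["rvec"],float),np.array(c["tvec"],float),np.array(c["mtx"],float),None)[0][:,0]
E
python3 - <<'E'
from h import *
np.set_printoptions(precision=1,suppress=True)
C={}
for n in("side","top"):
    im=get_image(n);C[n]=camera_info(n);cv2.imwrite(f"pics/{n}0.png",im)
    print(n,ray(C[n],(280,210)))
L={}
for l in["cylinder_middle","spot","cradle","cradle_axis","gauge","gauge_grip","stand"]:
    for n in C:
        r=nets.pinpoint(n,l)[:2]; print(l,n,[(np.round(a["location"]),round(a["p"],2)) for a in r])
        if r:L[l,n]=r[0]["location"]
    if (l,"side") in L and (l,"top") in L: print("   ",*tri([(C[n],L[l,n]) for n in C]))
print(sensors.get_obs())
E
```

```text
pics
side (array([-76.5, 931.6, 842.3]), array([ 0.4, -0.7, -0.6]))
top (array([ 395.1,  -34.1, 1177. ]), array([ 0.1,  0. , -1. ]))
cylinder_middle side [(array([291., 246.]), 0.83), (array([287., 248.]), 0.28)]
cylinder_middle top [(array([264., 234.]), 0.85)]
    [439.9   4.2  12.4] [6.3, 6.3]
spot side [(array([298., 241.]), 0.64), (array([268., 203.]), 0.21)]
spot top [(array([268., 242.]), 0.94), (array([168., 253.]), 0.43)]
    [421.6  -3.9  32.3] [2.4, 2.4]
cradle side [(array([268., 200.]), 0.88)]
cradle top [(array([332., 169.]), 0.98)]
    [ 600.5 -159.2    4.2] [1.0, 1.0]
cradle_axis side [(array([269., 188.]), 0.93)]
cradle_axis top [(array([266., 242.]), 0.67), (array([336., 164.]), 0.6)]
    [450.7  15.3 186.1] [35.6, 35.6]
gauge side [(array([338., 199.]), 0.96)]
gauge top [(array([375., 237.]), 0.61), (array([230., 164.]), 0.16)]
    [ 432.2 -258.5   13.6] [3.0, 3.0]
gauge_grip side [(array([339., 180.]), 0.71), (array([288., 245.]), 0.59)]
gauge_grip top []
stand side [(array([335., 202.]), 0.63)]
stand top [(array([374., 236.]), 0.78)]
    [ 437.7 -256.9    0.9] [0.5, 0.5]
{'time_s': 0.8, 'q': array([61.6, 24.4,  4.2, 92. , -2. , 63.6, -3.8]), 'qvel': array([-0. , -0.1, -0. ,  0. ,  0. ,  0.1, -0. ]), 'tau': array([  0. , -94.9,   3.8, -46.4,   0. ,   0. ,   0. ]), 'ee_pos': array([ 228.8, -635. ,  231.3]), 'orientation': array([[ 0.9,  0.3,  0. ],
       [ 0.3, -0.9,  0. ],
       [ 0. ,  0. , -1. ]]), 'force': array([-0.3, -0.6, -0.5]), 'wrist_torque': array([-0., -0.,  0.]), 'finger_force': 0.0, 'grip_width': 85.33815329790022}
```

View pics/top0.png

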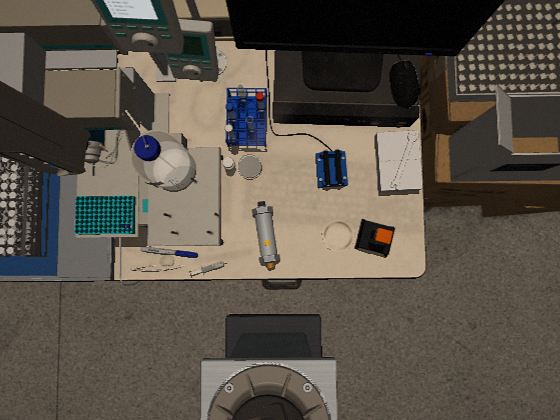

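View pics/side0.png

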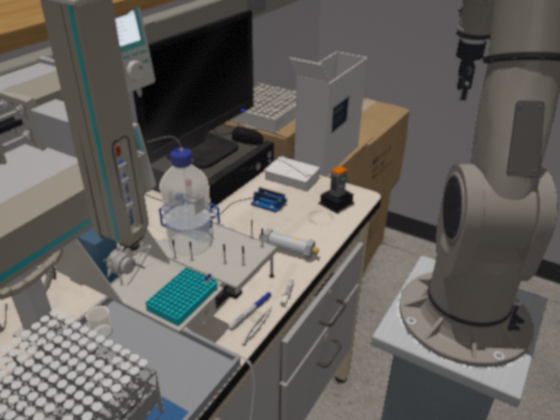

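Top view: the cylinder is at (264,234) with its mark at (267,242) and the brass cap towards the robot. The cradle is at (332,169), and the gauge in its block at (378,236). The side view agrees. Next I move the wrist camera over the middle of the bench.

```bash
cat >> h.py <<'E'
np.set_printoptions(precision=4,suppress=True)
def go(xyz,yaw=None,R0=None,p0=None):
    """total shift/turn fractions from the present pose to TCP xyz, tool down, tool x at yaw deg (shift first in present axes)"""
    o=sensors.get_obs();R=np.array(o["orientation"]);p=np.array(o["ee_pos"])
    s=R.T@(np.array(xyz)-p)/500
    y=np.radians(yaw) if yaw is not None else np.arctan2(R[1,0],R[0,0])
    T=np.array([[np.cos(y),np.sin(y),0],[np.sin(y),-np.cos(y),0],[0,0,-1]])
    w=np.degrees(cv2.Rodrigues(R.T@T)[0].ravel())/45
    print("t",round(o["time_s"],2),"pos",p,"yaw",np.degrees(np.arctan2(R[1,0],R[0,0])),"shift",s,"turn",w)
E
python3 - <<'E'
from h import *
c=camera_info("wrist");o=sensors.get_obs();R=np.array(o["orientation"])
print("cam in tool",R.T@(ray(c,(280,210))[0]-o["ee_pos"]),"dir",R.T@ray(c,(280,210))[1],c["mtx"])
go((400,-190,330),6)
E
```

```text
cam in tool [  81.4446   -1.0447 -142.8552] dir [-0.325  -0.0008  0.9457] [[336.9954   0.     280.2456]
 [  0.     336.9954 207.7055]
 [  0.       0.       1.    ]]
t 0.8 pos [ 228.7502 -635.0255  231.3426] yaw 19.809092881729494 shift [ 0.6239 -0.7213 -0.1973] turn [-0.     -0.      0.3069]
```

Call:
step_arm:
  rows:
    - [0.084,-0.075,-0.02,0,0,0,1]
    - [0.084,-0.075,-0.02,0,0,0,1]
    - [0.084,-0.075,-0.02,0,0,0,1]
    - [0.084,-0.075,-0.02,0,0,0,1]
    - [0.084,-0.075,-0.02,0,0,0,1]
    - [0.084,-0.075,-0.02,0,0,0,1]
    - [0.084,-0.075,-0.02,0,0,0,1]
    - [0.084,-0.075,-0.02,0,0,0,1]
    - [0.084,-0.075,-0.02,0,0,0,1]
    - [0.084,-0.075,-0.02,0,0,0,1]

```text
time_s: 2.05
ee_pos: [497.4, -138.2, 332.0]
orientation: [[0.941, 0.339, 0.001], [0.339, -0.941, -0.0], [0.001, 0.001, -1.0]]
force: [1.1, -1.1, -0.2]
grip_width: 85.4
finger_force: 0.0
```

Call:
step_arm:
  rows:
    - [0,0,0,0,0,0.15,1]
    - [0,0,0,0,0,0.15,1]
    - [0,0,0,0,0,0,1]
    - [0,0,0,0,0,0,1]

```text
time_s: 2.55
ee_pos: [496.7, -140.0, 331.4]
orientation: [[0.994, 0.112, 0.0], [0.112, -0.994, 0.0], [0.0, -0.0, -1.0]]
force: [-0.9, 0.0, 0.4]
grip_width: 85.7
finger_force: 0.0
```

```bash
cat > look.py <<'E'
from h import *
import pickle
# usage: look.py view name label...
tag=sys.argv[1]; im=get_image("wrist"); c=camera_info("wrist"); cv2.imwrite(f"pics/{tag}.png",im)
D={"cam":c}
for l in sys.argv[2:]:
    r=nets.pinpoint("wrist",l)
    print(l,[(np.round(a["location"],1).tolist(),round(a["p"],2)) for a in r[:2]])
    if r: D[l]=r[0]["location"]
pickle.dump(D,open(tag+".pkl","wb"))
E
python3 look.py w1 cylinder_middle spot cylinder cradle cradle_axis gauge gauge_grip stand
python3 -c "
from h import *
go((500,-140,330),6)"
```

```text
cylinder_middle [([176.0, 182.6], 0.61)]
spot [([170.6, 205.9], 0.94), ([2.6, 210.2], 0.23)]
cylinder []
cradle [([302.2, 79.1], 0.59), ([365.8, 225.4], 0.35)]
cradle_axis [([306.2, 77.9], 0.64)]
gauge [([357.9, 209.1], 0.69)]
gauge_grip [([423.8, 83.0], 0.74), ([364.0, 224.7], 0.71)]
stand [([355.8, 207.6], 0.95), ([177.6, 184.0], 0.66)]
t 3.0 pos [ 496.8083 -139.9156  331.3125] yaw 6.319187801301429 shift [0.0063 0.0009 0.0026] turn [-0.0001  0.      0.0071]
```

View pics/w1.png

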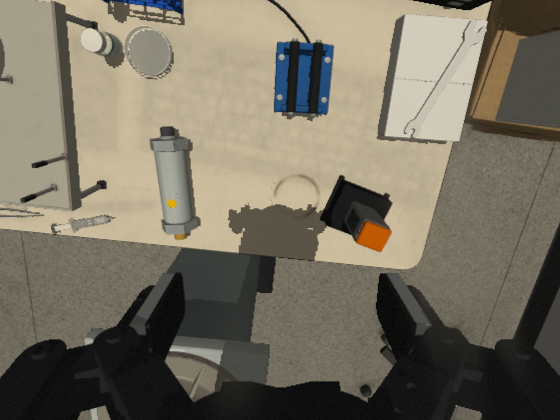

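The wrist view shows the cylinder running from (168,131) to (181,236) with its mark at (171,204). The cradle is at (303,78), the block at (357,207), and the orange gauge top at (372,235). I'll take a second wrist view nearer the cylinder.

Call:
step_arm:
  rows:
    - [-0.015,-0.075,0.05,0,0,0,1]
    - [-0.015,-0.075,0.05,0,0,0,1]
    - [-0.015,-0.075,0.05,0,0,0,1]
    - [-0.015,-0.075,0.05,0,0,0,1]
    - [0,0,0,0,0,0,1]
    - [0,0,0,0,0,0,1]

```text
time_s: 3.75
ee_pos: [450.9, 5.5, 231.7]
orientation: [[0.994, 0.11, 0.0], [0.11, -0.994, -0.0], [0.0, 0.0, -1.0]]
force: [0.8, -0.8, -0.3]
grip_width: 85.7
finger_force: 0.0
```

```bash
python3 look.py w2 cylinder_middle spot cradle cradle_axis
python3 - <<'E'
from h import *
import pickle
a=pickle.load(open("w1.pkl","rb"));b=pickle.load(open("w2.pkl","rb"))
T=camera_info("top");S=camera_info("side")
for l,t,s in(("cylinder_middle",(264,234),(291,246)),("spot",(268,242),(298,241)),("cradle",(332,169),(268,200)),("cradle_axis",None,(269,188))):
    o=[(x["cam"],x[l]) for x in(a,b) if l in x]
    if len(o)>1: print(l,"wrists",*tri(o))
    o.append((S,s)); 
    if t:o.append((T,t))
    print(l,"all",*tri(o))
r=nets.regions_of("wrist","cylinder")
for q in r[:2]: print(q["p"],q["box"])
m=r[0]["mask"].astype(np.uint8);(cx,cy),(w,h),_=cv2.minAreaRect(cv2.findNonZero(m))
vx,vy,x0,y0=cv2.fitLine(cv2.findNonZero(m),cv2.DIST_L2,0,.01,.01).ravel()
p=plane(b["cam"],(x0-60*vx,y0-60*vy),25);q=plane(b["cam"],(x0+60*vx,y0+60*vy),25)
print("mid",plane(b["cam"],(cx,cy),25),"axis yaw",np.degrees(np.arctan2(*(q-p)[1::-1])))
E
```

```text
cylinder_middle [([284.5, 180.2], 0.66)]
spot [([285.0, 207.4], 0.8)]
cradle [([457.7, 45.0], 0.82)]
cradle_axis [([490.4, 38.9], 0.83)]
cylinder_middle wrists [445.4138   0.8049  19.5597] [0.4, 0.4]
cylinder_middle all [441.8114   2.251   11.1701] [1.9, 2.1, 6.2, 4.8]
spot wrists [423.6943  -1.7879  51.7255] [1.1, 1.1]
spot all [419.8857  -1.3077  36.7417] [4.5, 1.1, 3.4, 5.6]
cradle wrists [ 598.8214 -156.6629    2.473 ] [0.7, 0.7]
cradle all [ 599.5279 -156.6523    6.7933] [0.5, 2.6, 2.1, 2.5]
cradle_axis wrists [ 597.5274 -158.2799   55.9734] [1.4, 1.4]
cradle_axis all [ 598.7581 -159.6671   48.3528] [1.4, 3.0, 1.8]
0.85 [254.9, 104.6, 307.1, 250.4]
mid [448.4013   3.8867  25.    ] axis yaw -172.0148424976744
```

View pics/w2.png

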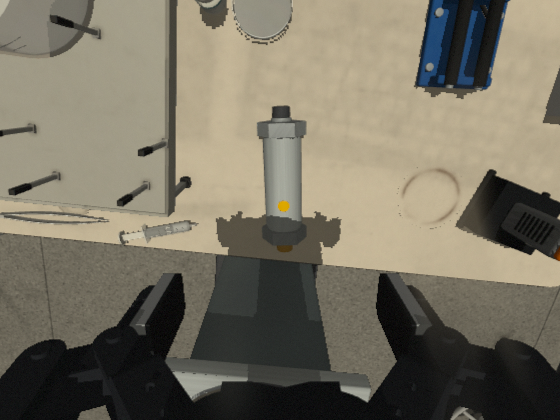

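In the second view the barrel is at (284,180) and the mark at (284,205), with the axis within about 2 degrees of the tool's x axis. I'll refine the poses geometrically by projecting outlines.

```bash
python3 - <<'E'
from h import *
import pickle
a=pickle.load(open("w1.pkl","rb"))["cam"];b=pickle.load(open("w2.pkl","rb"))["cam"]
im1=cv2.imread("pics/w1.png");im2=cv2.imread("pics/w2.png")
def rect(mask,c,z):
    n,l,s,_=cv2.connectedComponentsWithStats(mask.astype(np.uint8)); 
    k=1+np.argmax(s[1:,4]); h=cv2.convexHull(cv2.findNonZero((l==k).astype(np.uint8)))[:,0]
    W=np.array([plane(c,p,z)[:2] for p in h],np.float32); return cv2.minAreaRect(W),len(h)
H=cv2.cvtColor(im1,cv2.COLOR_BGR2HSV)
m=(H[...,0]>100)&(H[...,0]<125)&(H[...,1]>120)&(H[...,2]>60); m[:30]=0;m[:,:250]=0;m[130:]=0;m[:,350:]=0
print("cradle",rect(cv2.morphologyEx(m.astype(np.uint8),cv2.MORPH_CLOSE,np.ones((15,15))),a,10))
T=camera_info("top");it=cv2.imread("pics/top0.png");H=cv2.cvtColor(it,cv2.COLOR_BGR2HSV)
m=(H[...,0]>100)&(H[...,0]<125)&(H[...,1]>120)&(H[...,2]>60); m[:140]=0;m[:,:300]=0;m[200:]=0;m[:,360:]=0
print("cradle top",rect(cv2.morphologyEx(m.astype(np.uint8),cv2.MORPH_CLOSE,np.ones((9,9))),T,10))
for c,im,n in((a,im1,"w1"),(b,im2,"w2"),(T,it,"top")):
    H=cv2.cvtColor(im,cv2.COLOR_BGR2HSV);m=((H[...,0]>20)&(H[...,0]<32)&(H[...,1]>180)&(H[...,2]>150)).astype(np.uint8)
    n_,l,s,ct=cv2.connectedComponentsWithStats(m)
    for k in np.argsort(-s[1:,4])[:2]+1: print(n,s[k,4],ct[k],plane(c,ct[k],42))
E
```

```text
cradle (((599.9805908203125, -156.1920928955078), (83.49185943603516, 70.33922576904297), 3.4914190769195557), 19)
cradle top (((601.6826171875, -156.55979919433594), (83.47840118408203, 70.39208984375), 3.376708507537842), 12)
w1 52 [171.4038 203.2692] [422.8593   0.122   42.    ]
w2 90 [283.0667 205.6889] [423.2572   0.0433  42.    ]
top 17 [266.5882 242.2941] [424.0307  -0.7769  42.    ]
```

Call:
step_arm:
  rows:
    - [-0.0165,0.0035,0.05,0,0,0,1]
    - [0,0,0.1,0,0,-0.038,1]
    - [0,0,0.1,0,0,0,1]
    - [0,0,0.1,0,0,0,1]
    - [0,0,0.07,0,0,0,1]
    - [0,0,0.03,0,0,0,1]
    - [0,0,0,0,0,0,1]
    - [0,0,0,0,0,0,1]

```text
time_s: 5.05
ee_pos: [443.4, 3.3, 7.5]
orientation: [[0.99, 0.139, 0.002], [0.139, -0.99, 0.0], [0.002, 0.0, -1.0]]
force: [0.0, -0.1, 0.7]
grip_width: 85.4
finger_force: 0.0
```

```bash
python3 -c "
from h import *
cv2.imwrite('pics/w3.png',get_image('wrist'))
go((443,2.9,7),8)"
```

```text
t 5.1 pos [443.4626   3.246    7.5948] yaw 8.010174078106536 shift [-0.001   0.0006  0.0012] turn [ 0.0004 -0.0027  0.0002]
```

View pics/w3.png

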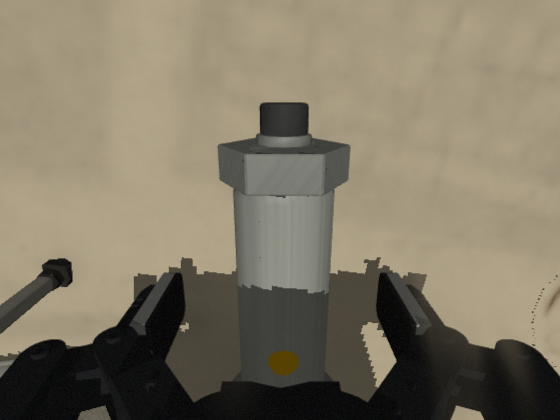

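The fingers straddle the barrel evenly and the axis is vertical in the picture, with the mark at (283,362). I'll close and lift.

Call:
step_arm:
  rows:
    - [0,0,0,0,0,0,0]
    - [0,0,0,0,0,0,0]
    - [0,0,0,0,0,0,0]
    - [0,0,0,0,0,0,0]
    - [0,0,0,0,0,0,0]
    - [0,0,0,0,0,0,0]
    - [0,0,0,0,0,0,0]
  squeeze: 50

```text
time_s: 5.98
ee_pos: [442.8, 3.2, 6.9]
orientation: [[0.99, 0.139, 0.001], [0.139, -0.99, -0.0], [0.001, 0.0, -1.0]]
force: [-3.5, -0.6, 13.9]
grip_width: 38.5
finger_force: 48.4
```

Call:
step_arm:
  rows:
    - [0,0,-0.03,0,0,0,0]
    - [0,0,-0.06,0,0,0,0]
    - [0,0,-0.08,0,0,0,0]
    - [0,0,-0.08,0,0,0,0]
    - [0,0,0,0,0,0,0]
    - [0,0,0,0,0,0,0]

```text
time_s: 6.72
ee_pos: [442.1, 3.1, 131.3]
orientation: [[0.99, 0.139, -0.0], [0.139, -0.99, -0.0], [-0.0, 0.0, -1.0]]
force: [-0.5, -0.3, -3.1]
grip_width: 38.5
finger_force: 52.1
```

```bash
cat > spot.py <<'E'
from h import *
def yellow(tag,z=None):
    im=get_image("wrist");c=camera_info("wrist");cv2.imwrite(f"pics/{tag}.png",im)
    H=cv2.cvtColor(im,cv2.COLOR_BGR2HSV);m=((H[...,0]>18)&(H[...,0]<32)&(H[...,1]>170)&(H[...,2]>80)).astype(np.uint8)
    n,l,s,ct=cv2.connectedComponentsWithStats(m);o=sensors.get_obs();R=np.array(o["orientation"])
    for k in np.argsort(-s[1:,4])[:2]+1:
        X=plane(c,ct[k],o["ee_pos"][2]+35 if z is None else z); print(s[k],ct[k],X,"in tool",R.T@(X-o["ee_pos"]))
    return im,c
E
python3 - <<'E'
from spot import *
yellow("w4"); go((600.5,-156.3,120),3.4)
E
```

```text
[266 350  30  25 574] [280.0366 361.8066] [421.9804   1.3586 165.7452] in tool [-19.9322  -0.9942 -34.9764]
t 6.78 pos [441.8149   3.1536 130.7452] yaw 8.018122178827268 shift [0.2698 0.3601 0.0211] turn [-0.0001  0.0015  0.1026]
```

View pics/w4.png

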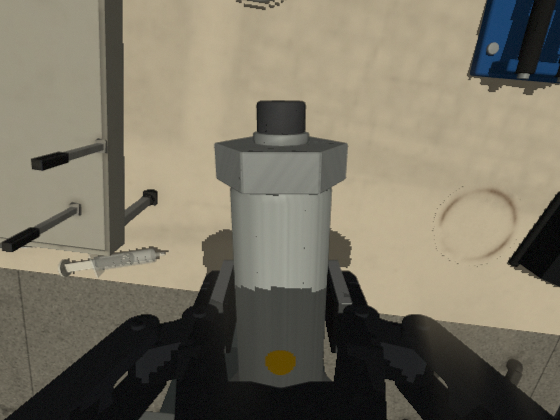

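Held squarely; the mark is 20 mm behind the grasp along the barrel. Now over the cradle.

Call:
step_arm:
  rows:
    - [0.045,0.06,0.003,0,0,0,0]
    - [0.045,0.06,0.003,0,0,0,0]
    - [0.045,0.06,0.003,0,0,0,0]
    - [0.045,0.06,0.003,0,0,0,0]
    - [0.045,0.06,0.003,0,0,0,0]
    - [0.045,0.06,0.003,0,0,0,0]
    - [0,0,0,0,0,0.103,0]
    - [0,0,0,0,0,0,0]
    - [0,0,0,0,0,0,0]

```text
time_s: 7.9
ee_pos: [600.7, -155.4, 121.5]
orientation: [[0.998, 0.062, -0.001], [0.062, -0.998, 0.0], [-0.001, -0.001, -1.0]]
force: [-0.6, 0.4, -4.2]
grip_width: 38.4
finger_force: 51.9
```

```bash
python3 - <<'E'
from spot import *
im,c=yellow("w5"); go((600.5,-156.3,60),3.4)
# predicted outlines of the cradle for check
y=np.radians(3.4)
def cr(x,yy,z): return [600.5+x*np.cos(y)-yy*np.sin(y),-156.3+x*np.sin(y)+yy*np.cos(y),z]
q=proj(c,[cr(42,36,10),cr(42,-36,10),cr(-42,-36,10),cr(-42,36,10)]).astype(int)
cv2.polylines(im,[q],True,(0,255,0),1)
for s in(-14,14): cv2.polylines(im,[proj(c,[cr(40.5,s,36),cr(-40.5,s,36)]).astype(int)],False,(0,0,255),1)
cv2.imwrite("pics/w5.png",im)
E
```

```text
[266 350  30  25 573] [280.1117 361.7016] [ 580.9312 -155.8789  156.8202] in tool [-19.9192  -0.9221 -34.9803]
t 7.95 pos [ 600.8347 -155.5674  121.8202] yaw 3.5116985345131915 shift [-0.0006  0.0015  0.1236] turn [-0.0005  0.0012  0.0025]
```

View pics/w5.png

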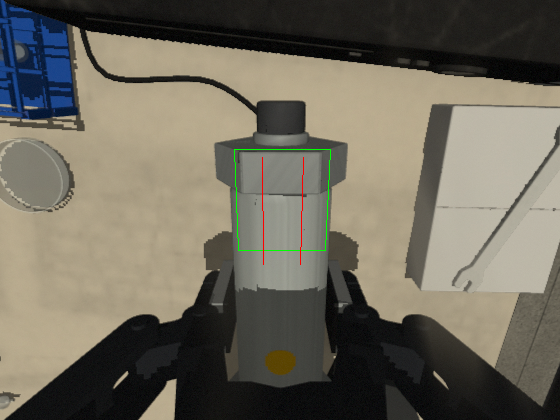

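The cylinder hides the cradle, and the predicted outline lies right under the barrel. Lowering.

Call:
step_arm:
  rows:
    - [0,0.0015,0.06,0,0,0,0]
    - [0,0,0.06,0,0,0,0]
    - [0,0,0.03,0,0,0,0]
    - [0,0,0.01,0,0,0,0]
    - [0,0,0.004,0,0,0,0]
    - [0,0,0,0,0,0,0]
    - [0,0,0,0,0,0,0]

```text
time_s: 8.82
ee_pos: [601.7, -157.0, 41.0]
orientation: [[0.998, 0.059, 0.001], [0.059, -0.998, -0.0], [0.001, 0.0, -1.0]]
force: [0.0, -0.5, -3.6]
grip_width: 38.6
finger_force: 51.9
```

Call:
step_arm:
  rows:
    - [-0.002,0,0.004,0,0,0,0]
    - [0,0,0.003,0,0,0,0]
    - [0,0,0.002,0,0,0,0]
    - [0,0,0,0,0,0,0]
    - [0,0,0,0,0,0,0]

```text
time_s: 9.45
ee_pos: [600.4, -157.2, 36.8]
orientation: [[0.998, 0.059, 0.0], [0.059, -0.998, -0.001], [0.0, 0.001, -1.0]]
force: [-7.3, -0.1, 15.4]
grip_width: 38.6
finger_force: 53.9
```

Contact at exactly the expected height. Releasing.

Call:
step_arm:
  rows:
    - [0,0,0,0,0,0,0.6]
    - [0,0,0,0,0,0,1]
    - [0,0,0,0,0,0,1]
    - [0,0,0,0,0,0,1]
    - [0,0,0,0,0,0,1]
    - [0,0,-0.05,0,0,0,1]
    - [0,0,-0.1,0,0,0,1]
    - [0,0,-0.1,0,0,0,1]
    - [0,0,-0.1,0,0,0,1]
    - [0,0,0,0,0,0,1]

```text
time_s: 10.7
ee_pos: [602.3, -157.2, 215.0]
orientation: [[0.998, 0.059, 0.006], [0.059, -0.998, -0.002], [0.006, 0.002, -1.0]]
force: [-0.1, -1.2, -1.0]
grip_width: 85.4
finger_force: 0.0
```

```bash
python3 - <<'E'
from spot import *
yellow("w6",71.9); go((470,-258,260)) 
E
python3 look.py w6b spot cylinder_middle cradle stand gauge gauge_grip
```

```text
[274 211  13  12 122] [279.8607 216.082 ] [ 579.506  -157.3602   71.9   ] in tool [-22.0195  -1.2043 140.6264]
t 10.75 pos [ 601.115  -157.1491  212.595 ] yaw 3.371081932258456 shift [-0.2733  0.186  -0.0955] turn [ 0.0013 -0.0039 -0.    ]
spot [([280.3, 215.0], 0.83)]
cylinder_middle [([284.7, 186.7], 0.96)]
cradle []
stand [([355.2, 311.1], 0.85)]
gauge [([355.0, 322.2], 0.93)]
gauge_grip [([370.9, 359.0], 0.72)]
```

View pics/w6b.png

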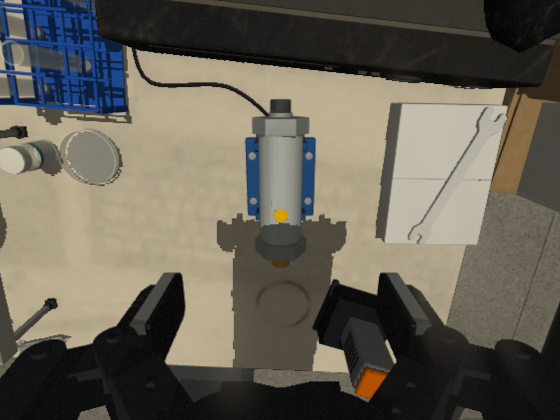

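The cylinder lies in the cradle with its mark up at (280,215). Next is a close view of the gauge in its block.

Call:
step_arm:
  rows:
    - [-0.083,0.042,-0.02,0,0,0,1]
    - [-0.083,0.042,-0.02,0,0,0,1]
    - [-0.083,0.042,-0.02,0,0,0,1]
    - [-0.083,0.042,-0.02,0,0,0,1]
    - [0,0,0,0,0,0,1]
    - [0,0,0,0,0,0,1]

```text
time_s: 11.85
ee_pos: [439.9, -250.4, 250.7]
orientation: [[0.998, 0.059, 0.0], [0.059, -0.998, 0.0], [0.0, -0.0, -1.0]]
force: [-0.5, 0.6, 0.1]
grip_width: 85.5
finger_force: 0.0
```

```bash
python3 look.py w7 stand gauge gauge_grip spot
cat > rects.py <<'E'
from h import *
import pickle
def orange(im,c,z=115):
    H=cv2.cvtColor(im,cv2.COLOR_BGR2HSV);m=((H[...,0]>5)&(H[...,0]<16)&(H[...,1]>200)&(H[...,2]>130)).astype(np.uint8)
    n,l,s,_=cv2.connectedComponentsWithStats(m);k=1+np.argmax(s[1:,4])
    h=cv2.convexHull(cv2.findNonZero((l==k).astype(np.uint8)))[:,0]
    W=np.array([plane(c,p,z)[:2] for p in h],np.float32); print("orange px",s[k],cv2.minAreaRect(W))
E
python3 - <<'E'
from rects import *
a,b=[pickle.load(open(f,"rb")) for f in("w1.pkl","w7.pkl")]
for l in("stand","gauge","gauge_grip"):
    if l in b: print(l,"w1 w7",*tri([(a["cam"],a[l]),(b["cam"],b[l])]))
for n,d in(("w1",a),("w7",b)): orange(cv2.imread(f"pics/{n}.png"),d["cam"])
E
```

```text
stand [([284.5, 173.0], 0.84)]
gauge [([285.7, 177.2], 0.73)]
gauge_grip [([286.4, 192.8], 0.89)]
spot [([180.1, 13.4], 0.63)]
stand w1 w7 [ 437.3731 -254.1119   18.8983] [0.2, 0.2]
gauge w1 w7 [ 435.0659 -256.0986   22.6966] [1.8, 1.8]
gauge_grip w1 w7 [ 551.7358 -210.2321  369.3591] [49.9, 49.9]
orange px [357 222  34  29 631] ((434.6025085449219, -254.39784240722656), (32.17323303222656, 29.02674674987793), 75.29637908935547)
orange px [ 265  180   45   41 1216] ((434.8155517578125, -254.90960693359375), (32.91179275512695, 29.201217651367188), 75.02198791503906)
```

View pics/w7.png

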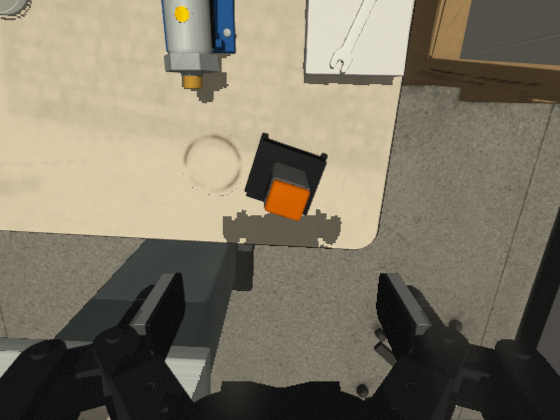

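Orange top at (287,199). The long side of its outline lies at 75 degrees, so the gauge's y axis should be there. To check this against the screen face and the block's feet, I'll use one montage of crops.

```bash
python3 - <<'E'
import cv2,numpy as np
L=[("w7",235,120),("w6b",305,270),("w2",450,160),("side0",310,155)]
t=[]
for n,x,y in L:
    im=cv2.imread(f"pics/{n}.png");x=min(x,560-100);c=im[y:y+100 if n!="w6b" else y+135,x:x+100 if n!="w6b" else x+100]
    c=cv2.convertScaleAbs(c,alpha=2,beta=20); t.append(cv2.resize(c,(390,290),interpolation=cv2.INTER_CUBIC))
cv2.imwrite("pics/mont.png",np.vstack([np.hstack(t[:2]),np.hstack(t[2:])]))
E
```

```text
(no output)
```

View pics/mont.png

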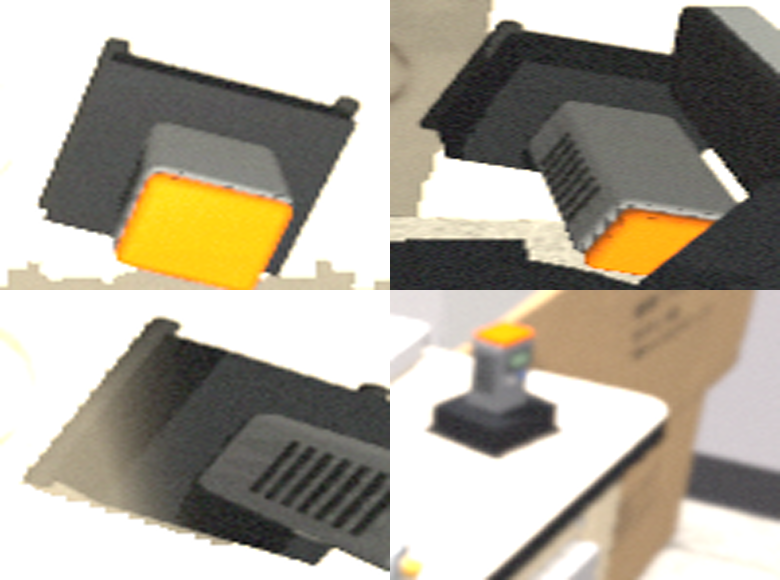

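The side crop shows the screen on the face towards the robot and the vents on the +y side. So the gauge's x axis lies at -15 degrees, and I'll grip across y with tool yaw -15.

Call:
step_arm:
  rows:
    - [0,0,0,0,0,0.205,1]
    - [0,0,0,0,0,0.204,1]
    - [0,0,0.06,0,0,0,1]
    - [0,0,0.06,0,0,0,1]
    - [0,0,0,0,0,0,1]
    - [0,0,0,0,0,0,1]

```text
time_s: 12.85
ee_pos: [440.3, -250.6, 191.7]
orientation: [[0.966, -0.259, 0.001], [-0.259, -0.966, -0.0], [0.001, -0.0, -1.0]]
force: [0.3, 0.5, 0.7]
grip_width: 85.8
finger_force: 0.0
```

```bash
python3 - <<'E'
from rects import *
im=get_image("wrist");c=camera_info("wrist");orange(im,c);cv2.imwrite("pics/w8.png",im)
a=pickle.load(open("w7.pkl","rb"));print("spot w7",plane(a["cam"],(180.6,14),71.9))
go((434.5,-254.7,60),-15)
E
```

```text
orange px [ 267  203   47   39 1441] ((435.1792297363281, -255.8650360107422), (32.51008605957031, 28.388853073120117), 74.99649810791016)
spot w7 [ 580.3128 -156.4201   71.9   ]
t 12.9 pos [ 440.3227 -250.721   191.9759] yaw -15.005556757043593 shift [-0.0095  0.0107  0.2639] turn [ 0.0002 -0.0017 -0.0001]
```

Call:
step_arm:
  rows:
    - [-0.009,0.0118,0,0,0,0,1]
    - [0,0,0.09,0,0,0,1]
    - [0,0,0.09,0,0,0,1]
    - [0,0,0.06,0,0,0,1]
    - [0,0,0.024,0,0,0,1]
    - [0,0,0,0,0,0,1]
    - [0,0,0,0,0,0,1]

```text
time_s: 13.78
ee_pos: [434.4, -255.6, 60.1]
orientation: [[0.966, -0.259, 0.002], [-0.259, -0.966, -0.001], [0.002, 0.0, -1.0]]
force: [-0.5, 0.0, 0.3]
grip_width: 85.7
finger_force: 0.0
```

Call:
step_arm:
  rows:
    - [0,0,0,0,0,0,0]
    - [0,0,0,0,0,0,0]
    - [0,0,0,0,0,0,0]
    - [0,0,0,0,0,0,0]
    - [0,0,0,0,0,0,0]
    - [0,0,0,0,0,0,0]
    - [0,0,0,0,0,0,0]
  squeeze: 50

```text
time_s: 14.65
ee_pos: [433.9, -255.3, 59.2]
orientation: [[0.966, -0.259, 0.0], [-0.259, -0.966, -0.0], [0.0, 0.0, -1.0]]
force: [-1.5, 0.4, 6.6]
grip_width: 35.6
finger_force: 49.4
```

```bash
python3 - <<'E'
from rects import *
im=get_image("wrist");c=camera_info("wrist");orange(im,c)
o=sensors.get_obs();print(o["ee_pos"],o["force"],o["wrist_torque"])
E
```

```text
orange px [229 317  20   7  69] ((452.62945556640625, -246.24322509765625), (1.760688066482544, 6.137094497680664), 8.635817527770996)
[ 433.8949 -255.2459   59.2262] [-1.9085 -0.3061  8.1123] [0.2249 0.3478 0.0067]
```

Call:
step_arm:
  rows:
    - [0,0,-0.02,0,0,0,0]
    - [0,0,-0.04,0,0,0,0]
    - [0,0,-0.06,0,0,0,0]
    - [0,0,-0.08,0,0,0,0]
    - [0,0,-0.04,0,0,0,0]
    - [0,0,0,0,0,0,0]
    - [0,0,0,0,0,0,0]

```text
time_s: 15.58
ee_pos: [433.3, -255.0, 178.2]
orientation: [[0.966, -0.259, -0.001], [-0.259, -0.966, 0.0], [-0.001, -0.0, -1.0]]
force: [0.1, 0.8, -1.4]
grip_width: 35.6
finger_force: 50.2
```

```bash
python3 - <<'E'
from h import *
y=np.radians(3.4)
for n in("side","top","wrist"):
    im=get_image(n);c=camera_info(n);cv2.imwrite(f"pics/lift_{n}.png",im)
    for l in("gauge","tip","gauge_grip"):
        r=nets.pinpoint(n,l); o=sensors.get_obs();R=np.array(o["orientation"])
        e=proj(c,o["ee_pos"]+R@np.array([1,0,{"gauge":47.2,"tip":55.2,"gauge_grip":-19.8}[l]]))[0]
        print(n,l,[(np.round(a["location"],1).tolist(),round(a["p"],2)) for a in r[:2]],"expect",e)
# top z 55.8 above TCP: orange in top view
go((580-1,-157,165),3.4)
E
```

```text
side gauge [([339.1, 162.2], 0.97)] expect [338.9756 163.0694]
side tip [([331.7, 203.8], 0.59)] expect [338.7305 165.6098]
side gauge_grip [([338.9, 140.8], 0.72)] expect [340.7795 140.929 ]
top gauge [([387.4, 235.4], 0.38)] expect [384.9065 235.1575]
top tip [([249.5, 163.4], 0.5)] expect [384.1462 235.2739]
top gauge_grip [([207.4, 263.0], 0.42), ([392.1, 234.2], 0.38)] expect [392.0912 233.7145]
wrist gauge [([287.2, 237.0], 0.74)] expect [281.1979 232.5855]
wrist tip [] expect [281.1824 227.694 ]
wrist gauge_grip [([282.8, 297.8], 0.94)] expect [281.6821 294.471 ]
t 16.18 pos [ 433.7172 -255.115   178.766 ] yaw -15.020583684964944 shift [ 0.2298 -0.2648  0.0275] turn [-0.0001  0.0001 -0.4093]
```

Call:
step_arm:
  rows:
    - [0.046,-0.053,0,0,0,0,0]
    - [0.046,-0.053,0,0,0,0,0]
    - [0.046,-0.053,0,0,0,0,0]
    - [0.046,-0.053,0,0,0,0,0]
    - [0.046,-0.053,0,0,0,0,0]
    - [0,0,0,0,0,-0.2045,0]
    - [0,0,0,0,0,-0.2045,0]
    - [0,0,0.02,0,0,0,0]
    - [0,0,0,0,0,0,0]
    - [0,0,0,0,0,0,0]

```text
time_s: 17.42
ee_pos: [579.1, -157.0, 168.7]
orientation: [[0.998, 0.057, -0.0], [0.057, -0.998, 0.0], [-0.0, -0.0, -1.0]]
force: [0.3, 0.3, -1.4]
grip_width: 35.4
finger_force: 50.4
```

```bash
python3 - <<'E'
from spot import *
im,c=yellow("w9",71.9)
for n in("wrist","side","top"):
    if n!="wrist": get_image(n)
    c=camera_info(n);o=sensors.get_obs();R=np.array(o["orientation"])
    for l in("gauge","tip","spot"):
        r=nets.pinpoint(n,l)
        X={"gauge":o["ee_pos"]+R@np.array([1,0,47.2]),"tip":o["ee_pos"]+R@np.array([1,0,55.2]),"spot":[580,-157,71.9]}[l]
        print(n,l,[(np.round(a["location"],1).tolist(),round(a["p"],2)) for a in r[:2]],"expect",proj(c,X)[0])
go((579,-157,125),3.4)
E
```

```text
[275 200  16  15 186] [282.2581 206.6667] [ 580.5668 -157.5357   71.9   ] in tool [ 1.3603  0.6769 97.0006]
wrist gauge [] expect [281.6151 232.9794]
wrist tip [([362.5, 318.7], 0.31)] expect [281.5656 228.054 ]
wrist spot [([281.9, 205.8], 0.91)] expect [281.5008 207.343 ]
side gauge [([273.4, 167.7], 0.84)] expect [274.6862 166.9882]
side tip [([336.6, 203.9], 0.42)] expect [274.6692 169.5384]
side spot [([274.6, 181.8], 0.63)] expect [274.6859 182.6538]
top gauge [] expect [336.6291 168.7856]
top tip [([331.7, 164.3], 0.55)] expect [336.2173 169.4229]
top spot [([334.8, 171.0], 0.72)] expect [334.2083 172.6677]
t 18.02 pos [ 579.1294 -156.9589  168.8569] yaw 3.3810936217299474 shift [-0.0003  0.0001  0.0877] turn [-0.0001 -0.     -0.0004]
```

Call:
step_arm:
  rows:
    - [0.0003,0.0005,0.04,0,0,0,0]
    - [0,0,0.03,0,0,0,0]
    - [0,0,0.01,0,0,0,0]
    - [0,0,0,0,0,0,0]
    - [0,0,0,0,0,0,0]
    - [0,0,0,0,0,0,0]

```text
time_s: 18.77
ee_pos: [579.6, -157.2, 129.3]
orientation: [[0.998, 0.059, 0.001], [0.059, -0.998, -0.0], [0.001, 0.0, -1.0]]
force: [-0.2, -0.1, -1.2]
grip_width: 35.5
finger_force: 50.4
```

Call:
step_arm:
  rows:
    - [0,0,0.004,0,0,0,0]
    - [0,0,0.004,0,0,0,0]
    - [0,0,0,0,0,0,0]
    - [0,0,0,0,0,0,0]

```text
time_s: 19.27
ee_pos: [579.5, -157.3, 125.0]
orientation: [[0.998, 0.059, 0.0], [0.059, -0.998, -0.0], [0.0, 0.0, -1.0]]
force: [0.9, -0.2, 1.9]
grip_width: 35.8
finger_force: 50.6
```

Call:
step_arm:
  rows:
    - [0,0,0.003,0,0,0,0]
    - [0,0,0.002,0,0,0,0]
    - [0,0,0,0,0,0,0]
    - [0,0,0,0,0,0,0]

```text
time_s: 19.77
ee_pos: [579.4, -157.2, 122.5]
orientation: [[0.998, 0.059, 0.0], [0.059, -0.998, -0.0], [0.0, 0.0, -1.0]]
force: [0.7, -1.1, 4.3]
grip_width: 35.5
finger_force: 50.8
```

Call:
step_arm:
  rows:
    - [0,0,0.0014,0,0,0,0]
    - [0,0,0,0,0,0,0]
    - [0,0,0,0,0,0,0]

```text
time_s: 20.15
ee_pos: [579.4, -157.2, 121.7]
orientation: [[0.998, 0.059, 0.0], [0.059, -0.998, -0.0], [0.0, 0.0, -1.0]]
force: [1.8, -0.8, 5.6]
grip_width: 35.5
finger_force: 50.9
```

Call:
step_arm:
  rows:
    - [0,0,0.001,0,0,0,0]
    - [0,0,0,0,0,0,0]
    - [0,0,0,0,0,0,0]

```text
time_s: 20.52
ee_pos: [579.5, -157.3, 121.5]
orientation: [[0.998, 0.059, 0.0], [0.059, -0.998, -0.0], [0.0, 0.0, -1.0]]
force: [0.1, -0.7, 9.2]
grip_width: 35.5
finger_force: 51.9
```

The force has risen to about 10.5 N net while the tool hardly moved, so the foot is seated. A last check.

```bash
python3 - <<'E'
from spot import *
im,c=yellow("w10",71.9)
for n in("side","top"):
    get_image(n);c=camera_info(n);o=sensors.get_obs();R=np.array(o["orientation"])
    for l in("gauge","cylinder_middle","gauge_grip"):
        X={"gauge":o["ee_pos"]+R@np.array([1,0,47.4]),"cylinder_middle":[600,-156.3,51.9],"gauge_grip":o["ee_pos"]+R@np.array([1,0,-19.6])}[l]
        print(n,l,[(np.round(a["location"],1).tolist(),round(a["p"],2)) for a in nets.pinpoint(n,l)[:2]],"expect",proj(c,X)[0])
print([np.round(sensors.get_obs()[k],2) for k in("time_s","force","wrist_torque","ee_pos")])
E
```

```text
side gauge [([273.4, 183.3], 0.51), ([276.7, 160.5], 0.31)] expect [274.5825 181.8975]
side cylinder_middle [([269.9, 186.1], 0.81)] expect [268.4581 186.8951]
side gauge_grip [([251.5, 310.8], 0.39)] expect [274.7256 160.7101]
top gauge [] expect [334.3969 172.3021]
top cylinder_middle [([336.5, 171.2], 0.16)] expect [332.796  165.5908]
top gauge_grip [] expect [337.7891 167.0601]
[np.float64(20.98), array([-0.39, -0.6 ,  9.39]), array([-0.18,  0.06,  0.04]), array([ 579.46, -157.26,  121.47])]
```

```bash
python3 -c "
from h import *
print(order.close_job())"
```

```text
the job is handed in; nothing more can be done
None
```

I handed the job in at about 21 s of the 58 s allowed; the hand-in gave no verdict. The cylinder lies free in the cradle with its mark up, and the gripper holds the gauge upright on the mark with about 10.5 N. That the foot is seated is inferred from force and tool height, and the tip's place on the mark (about 1 mm off) from earlier views, because the mark was hidden in the last wrist picture.

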